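Tare the bench scale with the empty bowl on it

TASK

Get the scale ready to weigh into the empty bowl, pressing its controls with the closed fingertips: first tip the wide rocker switch fully over by pressing its raised end, then push the long narrow bar key down until it stays fully home, and last press the round key fully down, keep it down for about a second, and let it come up again. Leave the square key alone, and do not move or pick up the bowl, butter, jar or ramekin.

Things in the scene. Friction and masses are not known exactly. Their poses are not given: they have to be found in the camera images.
- scale: Grey bench scale, fixed, 360 x 280 mm. Origin: on the table under the middle of its row of 4 white controls; x points from the controls to the steel platform (x 65 to 295 mm, 55 mm high), y along the row, z up. Controls stand square on a deck 45 mm above the table at x = 0, y = -96, -32, 32, 96 mm, in an order that changes, each in a black bezel 5 mm high.
- rocker (a joint): White rocker switch, 44 mm (along the scale's x) by 32 mm: two flat halves in a shallow V. 0 = off (starts 0 to 0.05): the half to the scale's -x rises to its end, 19.5 mm above the deck; the other half is level. 0.35 rad = on: the -x half is pushed down level, 12 mm above the deck. Stays where it is left; takes about 3 N near the end. Counts as on above 0.28.
- rocker_press (a point): Point on the top of the rocker's raised (-x) half, 15 mm from the V (the hinge line); moves down with it, from about 17 mm above the deck to 12 mm.
- bar (a joint): Long narrow white key, 46 mm along the scale's x by 14 mm. 0 = up (starts 0 to 0.001), 0.006 m = fully home. No spring: takes about 2.5 N and stays where it is pushed. Its top is 16 mm above the scale's deck (61 mm above the table) when up, 10 mm above the deck when fully down; the bezel round it is 5 mm high. Counts as home above 0.0045.
- bar_press (a point): Centre of the top of the long bar key.
- round (a joint): Round white key, 28 mm across. 0 = up, 0.006 m = fully down. Sprung: 1.2 N to start, 4 N when fully down, comes up when let go. Its top is 16 mm above the scale's deck (61 mm above the table) when up, 10 mm above the deck when fully down; the bezel round it is 5 mm high. Counts as down above 0.0045.
- round_press (a point): Centre of the top of the round key.
- square (a joint): Square white key, 26 x 26 mm, sprung like the round one; to be left alone. 0 = up, 0.006 m = down. Its top is 16 mm above the scale's deck (61 mm above the table) when up, 10 mm above the deck when fully down; the bezel round it is 5 mm high.
- square_press (a point): Centre of the top of the square key.
- bowl: Empty steel bowl, loose, 150 mm across the rim, 60 mm high, standing on the scale's platform. Origin: centre of its underside.
- butter: Wrapped stick of butter, loose, 120 x 34 x 34 mm, on the table beside the scale, its length roughly along the scale's x. Origin: centre of its underside, x along its length.
- jar: Small lidded jar, loose, 52 mm across, 80 mm high, on the table on the other side of the scale. Origin: centre of its underside.
- ramekin: White ramekin, loose, 64 mm across, 32 mm high, on the table in front of the controls. Origin: centre of its underside.
There are look-alikes about, which are no part of the job. Leave any red or turquoise look-alike of the butter alone.

How it is judged:
By the outcome, as a careful person would: the job done as asked, in the order asked, and still so for the second after the job is handed in, with the robot touching nothing.
It also fails if it takes over 48 s, if anything falls off the work surface, if the arm or the gripper's body presses on something with over 40 N, if the wrist force passes 120 N, or if a joint passes its speed limit or range.

ROBOT

A 6-joint arm with a two-finger parallel gripper is mounted at the origin on the work surface. World frame = base frame: x ahead of the robot, y to its left, z up, the work surface at z = 0. Lengths are in mm, angles in rad, forces in N, time in s.
With the tool pointing down it reaches from about 350 to 875 mm from the base axis. Payload 4.2 kg.
Tool frame: the origin (TCP) lies midway between the tips of the shut fingers; the grasp point (between the pads) lies 19 mm behind it (arm.grasp_offset is the distance from the TCP to the grasp point, in mm); z points along the fingers, y is the line along which they close (so a half turn about z gives the same grasp; the last joint's range is limited). The gripper opens to 85 mm and grips with 20 to 120 N. Pads are 22 mm wide; open, the fingers measure 114 mm over their backs; the gripper's body (76 mm by 85 mm) begins 54 mm behind the grasp point. The pads swing forward as they close: fully open they stand 13 mm farther back than shut.
Start: joints at [0.259, 0.385, 0.008, 0, -1.194, -0.259], TCP at [624.979, 0.025, 231.312] pointing down, gripper open.
Joint ranges: [-3.14, 3.14], [-1.21, 2.06], [-1.07, 1.41], [-3.16, 2.05], [-2.99, -0.16], [-3.1, 3.1]. Speed limits (rad/s): [2.79, 2.79, 3.14, 3.14, 3.14, 3.14].

INTERFACE

Orientations are given as a unit quaternion [x, y, z, w].
In Python, from bench import arm gives the robot as it stands. The module is installed in compiled form; this text tells all that it offers.
- The arm moves only by the tool servo_tool, never from a script. Its argument "increments" is a list of rows, each a list of 7 numbers: the opening, from 0 (shut) to 1 (fully open), then the shift along the tool's x, y, z in m, then the turn, a rotation vector about the tool's x, y, z in degrees. In form: [[grip, x, y, z, ax, ay, az], ...]. A call has 1 to 12 rows; each row is the pose to reach, as a shift and turn from the pose commanded when the call began, along the tool's axes at that moment; what a row does not reach only later rows make up. A row lasts 1/8 s, in which the tool goes at most 62.5 mm and 10.7 degrees, less where a joint would pass 70% of its speed; a pose out of reach is approached as far as the arm can. A call with a gripper value outside its range is refused whole. The fingers move at their own pace and stop on an object; the grip force is fixed at half the most. Time passes only in rows, so rows that repeat a pose let the fingers close. It gives the time, the measured TCP pose, the force, the opening and the grip force at its end, in the units of the state.
- arm.read_state(): the state, without advancing time (a new reading comes with each control period).
- arm.get_image(name): name is "scene" or "side" or "wrist"; returns a dict with "color" (384x512x3 uint8, red, green, blue), "fx", "fy", "cx", "cy" (pixels), "k1" (the pictures are not rectified: a ray, as slopes to the right and down, at radius r is drawn at 1 + k1 r^2 times it, then the intrinsics apply), "rvec" (rotation vector, rad) and "tvec" (3), from world to camera coordinates, as OpenCV has them; the wrist camera has in their place "hand_eye" (4x4, takes a point from camera to tool coordinates, whose origin is the TCP and whose axes are the flange's). Camera axes: x right, y down, z forward; pixel columns grow to the right and rows downward; lengths in mm; the calibration is good to about 2 mm. A picture is of the moment at which its call begins: read the wrist's pose just before it. There is no depth.
- arm.job_done(): hands the job in; it is judged then, once.
Trained networks look in the newest picture that a camera, given by its name, has taken for a name from the list of things; names that differ only in an ending like _2 or _b are one class to them, and where a whole thing is asked for, a point or a joint stands for the part that bears it (a point fixed in the world has none). Each returns a list of dicts, best first, with "p" (0 to 1); they miss things now and then, are a little off and sometimes report something else, mostly with a low value. They report only what shows in the picture. A call takes as long as a camera call. They do not tell look-alikes from the thing itself.
- arm.look_for(camera, thing): "box" ([centre column, centre row, width, height] in pixels, round what is visible of it).
- arm.spot_point(camera, thing): "centre" ([column, row] in pixels: a listed point, or the origin of a listed thing).
The state is a dict: "clock": time; "joints": joint angles; "joint_vel": joint speeds; "joint_efforts": joint torques, N m; "position": TCP position; "ee_rot": TCP orientation; "contact_force": force on the tool from outside, world axes, zero at the start; "wrist_torque": the same for the moment, N m; "gripper_width": finger opening in mm; "grasp_force": force on a finger pad.
Only numpy, scipy, OpenCV 4.12 (cv2) and the standard library are available. Lean on these libraries where they do the work, as an engineer would, in place of code of your own. Each camera call takes 0.05 s, during which the arm holds its last target. There are 200 camera calls.

## Working session

There is one attempt and no reset: what is moved stays moved. The work goes in short steps, Python scripts to look and compute and a tool call to move; the robot and the scene stay as the last step left them, time stands still between calls to the robot, and variables do not carry over. Pictures are saved under pics/ and viewed, at most 10 in all, crops included, and the job is handed in when it is done.

Besides the shell and the picture viewer there is one more tool, called after ">>>" in YAML: its name, and indented under it one key for each argument. servo_tool: Moves the arm, as the interface text tells. Its arguments: {"type":"object","properties":{"increments":{"type":"array","items":{"type":"array","items":{"type":"number"}}}},"required":["increments"]}

```bash
mkdir -p pics; cat > h.py <<'E'
import numpy as np, cv2
from scipy.spatial.transform import Rotation as R
from bench import arm
def cam(name):
    s=arm.read_state(); im=arm.get_image(name)
    if 'hand_eye' in im:
        T=np.eye(4); T[:3,:3]=R.from_quat(s['ee_rot']).as_matrix(); T[:3,3]=s['position']
        C=T@np.array(im['hand_eye'])
    else:
        Rm=R.from_rotvec(np.ravel(im['rvec'])).as_matrix(); C=np.eye(4); C[:3,:3]=Rm.T; C[:3,3]=-Rm.T@np.ravel(im['tvec'])
    return im,C
def hit(im,C,px,z):
    x=np.array([(px[0]-im['cx'])/im['fx'],(px[1]-im['cy'])/im['fy']]); u=x.copy()
    for _ in range(20): u=x/(1+im['k1']*(u@u))
    d=C[:3,:3]@np.array([u[0],u[1],1]); return C[:3,3]+d*(z-C[2,3])/d[2]
def save(im,f): cv2.imwrite('pics/'+f,im['color'][:,:,::-1])
E
cat > a.py <<'E'
from h import *
s=arm.read_state(); print(s['clock'],s['position'],s['ee_rot'],s['contact_force'])
Z=dict(rocker_press=62,bar_press=61,round_press=61,square_press=61,scale=0,bowl=55,butter=0,jar=0,ramekin=0)
pics=[]
for c in ('scene','side','wrist'):
    im,C=cam(c); pics.append(im['color']); save(im,c+'0.png')
    print(c,C[:3,3].round())
    for t,z in Z.items():
        for d in arm.spot_point(c,t)[:2]:
            print(' ',t,round(d['p'],2),np.round(d['centre']),hit(im,C,d['centre'],z).round(1))
E
python3 a.py; python3 - <<'E'
import cv2,numpy as np
a,b,c=[cv2.imread(f'pics/{n}0.png') for n in('scene','side','wrist')]
m=np.vstack([np.hstack([a,b]),np.hstack([c,c*0])]);cv2.imwrite('pics/m0.png',cv2.resize(m,(800,600)))
E
```

```text
0.0 [6.24416322e+02 8.22683624e-04 2.30227348e+02] [-0.70702997  0.70718274  0.00073138 -0.00080526] [0.31777499 0.51765678 0.10973539]
scene [1462.  920.  899.]
  rocker_press 0.5 [286. 193.] [486.4  -7.2  62. ]
  bar_press 0.57 [251. 183.] [ 529.2 -132.4   61. ]
  round_press 0.4 [269. 184.] [488.  -85.6  61. ]
  square_press 0.47 [238. 173.] [ 519.5 -211.    61. ]
  bowl 0.88 [216. 209.] [709.7 -90.1  55. ]
  bowl 0.47 [285. 186.] [447.9 -49.4  55. ]
  butter 0.85 [183. 168.] [ 588.8 -456.1    0. ]
  butter 0.79 [209. 181.] [ 569.4 -316.1    0. ]
  jar 0.61 [317. 218.] [444.1  97.3  -0. ]
  ramekin 0.51 [284. 184.] [ 376.9 -121.2    0. ]
side [ -89. -694.  789.]
  rocker_press 0.62 [227. 197.] [483.4 -22.2  62. ]
  rocker_press 0.6 [278. 220.] [ 512.2 -159.8   62. ]
  bar_press 0.61 [275. 220.] [ 508.3 -155.5   61. ]
  round_press 0.66 [250. 203.] [509.  -72.4  61. ]
  round_press 0.52 [266. 228.] [ 473.9 -159.3   61. ]
  square_press 0.61 [299. 227.] [ 532.1 -206.7   61. ]
  scale 0.95 [266. 229.] [ 519.9 -117.3   -0. ]
  bowl 0.77 [311. 171.] [716.4 -84.   55. ]
  bowl 0.53 [220. 257.] [ 349.6 -150.3   55. ]
  butter 0.89 [340. 330.] [ 421.8 -417.7    0. ]
  butter 0.75 [352. 267.] [ 571.1 -332.9    0. ]
  jar 0.69 [268. 227.] [ 527.4 -115.9    0. ]
  jar 0.68 [189. 201.] [452.4  92.1   0. ]
  ramekin 0.69 [218. 256.] [ 380.4 -105.5    0. ]
  ramekin 0.23 [301. 227.] [ 587.4 -169.     0. ]
wrist [626. -69. 374.]
  rocker_press 0.79 [387. 155.] [485.2 -24.3  62. ]
  bar_press 0.6 [362.  33.] [ 521.8 -143.9   61. ]
  round_press 0.79 [373.  96.] [506.  -85.3  61. ]
  scale 0.79 [351.  76.] [ 511.7 -110.8    0. ]
  bowl 0.7 [172.  82.] [711.8 -98.7  55. ]
  butter 0.73 [174.  81.] [ 723.9 -105.3    0. ]
  ramekin 0.81 [458.  78.] [ 378.4 -111.1    0. ]
```

View pics/m0.png

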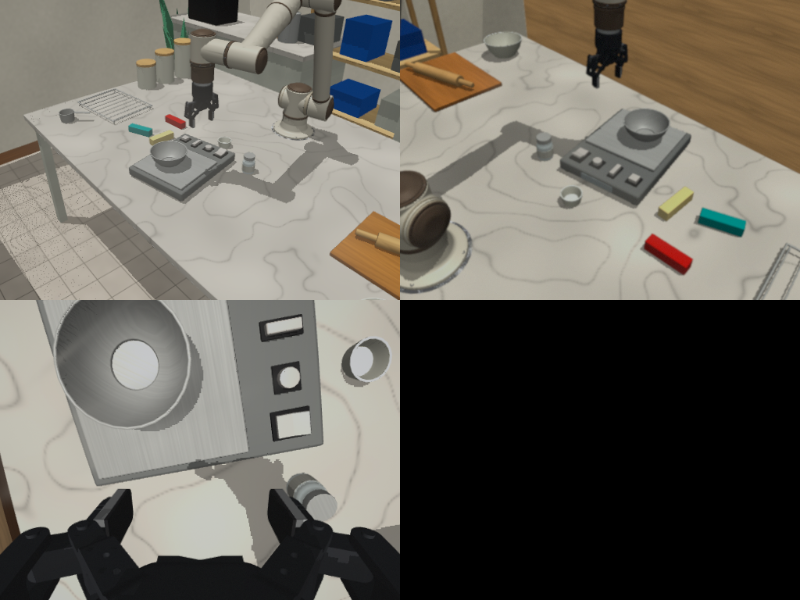

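The wrist picture (lower left) shows, bottom to top, the rocker (387,155), round key (373,96) and bar (362,33); the square key is just off the top. These are the only white controls. The red and turquoise bars and the yellow butter lie well away from them. The measured row spacing is about 63 mm and the yaw about 0.19 rad, which fits the description. I'll shut the fingers, turn the tool to line up with the scale, and take a closer view.

>>> servo_tool:
  increments:
    - [0,0.02,0.04,0.01,0,0,-5]
    - [0,0.04,0.08,0.02,0,0,-11]
    - [0,0.06,0.12,0.02,0,0,-11]
    - [0,0.06,0.12,0.02,0,0,-11]
    - [0,0.06,0.12,0.02,0,0,-11]
    - [0,0.06,0.12,0.02,0,0,-11]

```text
clock: 2.25
position: [506.0, -59.6, 211.3]
ee_rot: [0.772, -0.636, 0.0, -0.0]
contact_force: [-0.2, -0.5, -0.2]
gripper_width: 0.1
grasp_force: 0.0
```

```bash
cat > b.py <<'E'
from h import *
import sys
s=arm.read_state(); print(s['clock'],s['position'].round(1) if hasattr(s['position'],'round') else s['position'],R.from_quat(s['ee_rot']).as_matrix().round(3),s['gripper_width'])
im,C=cam('wrist'); save(im,sys.argv[1])
for t in('rocker_press','bar_press','round_press','square_press'):
    for d in arm.spot_point('wrist',t)[:2]+arm.look_for('wrist',t)[:1]:
        p=d.get('centre') or d['box'][:2]
        print(t,round(d['p'],2),np.round(p,1),hit(im,C,p,62 if 'rock' in t else 61).round(1),'box' in d)
E
python3 b.py w1.png
```

```text
2.25 [506.  -59.6 211.3] [[ 0.191 -0.982  0.001]
 [-0.982 -0.191  0.   ]
 [ 0.    -0.001 -1.   ]] 0.10075052673018056
rocker_press 0.89 [270.3 219.1] [483.9 -22.5  62. ] False
rocker_press 0.76 [257.6 219.4] [497.  -19.6  62. ] True
bar_press 0.56 [256.8  93.3] [ 522.3 -143.9   61. ] False
bar_press 0.68 [259.1  94.5] [ 519.9 -143.3   61. ] True
round_press 0.89 [257.2 157. ] [510.2 -84.3  61. ] False
round_press 0.94 [258.4 158.8] [508.7 -82.8  61. ] True
square_press 0.81 [263.9  18.5] [ 528.4 -208.6   61. ] False
square_press 0.94 [262.2  21.1] [ 529.5 -206.2   61. ] True
```

View pics/w1.png

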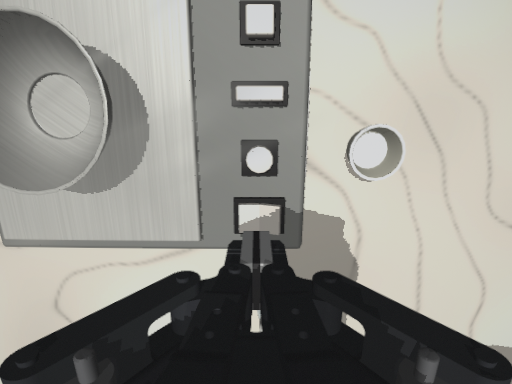

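Measurements agree in both views: round (510,-82), bar (520,-145), rocker press (484,-22), with z of 61–62. The fingers are shut. Next I'll go above the rocker's raised end and then down.

>>> servo_tool:
  increments:
    - [0,-0.041,0.015,0.02,0,0,0]
    - [0,-0.041,0.015,0.07,0,0,0]
    - [0,-0.041,0.015,0.12,0,0,0]
    - [0,-0.041,0.015,0.135,0,0,0]
    - [0,-0.041,0.015,0.135,0,0,0]
    - [0,-0.041,0.015,0.135,0,0,0]

```text
clock: 3.45
position: [483.3, -22.4, 77.2]
ee_rot: [0.772, -0.636, 0.001, -0.001]
contact_force: [0.7, -0.5, -1.2]
gripper_width: 0.4
grasp_force: 0.0
```

```bash
python3 - <<'E'
from h import *
im,C=cam('wrist'); save(im,'w2.png'); sd,_=cam('side')
cv2.imwrite('pics/m2.png',np.hstack([im['color'][100:384,150:400],cv2.resize(sd['color'][140:280,170:350],None,fx=2.03,fy=2.03)[:284,:365]])[:,:,::-1])
E
```

```text
(no output)
```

View pics/m2.png

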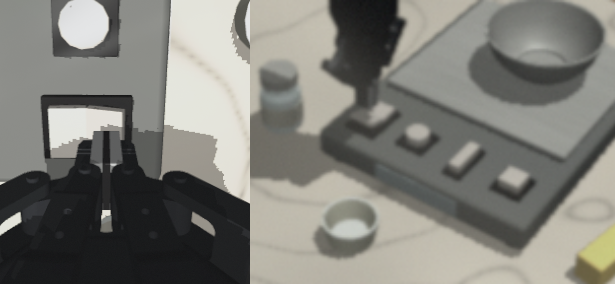

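The close crop shows the fingertips at (105,140), over the right (raised, -x) half of the rocker. The rocker edge in the wrist crop runs from 48 to 130, and the jar is clear. Pressing down now.

>>> servo_tool:
  increments:
    - [0,0,0,0.008,0,0,0]
    - [0,0,0,0.012,0,0,0]
    - [0,0,0,0.015,0,0,0]
    - [0,0,0,0.018,0,0,0]
    - [0,0,0,0.0195,0,0,0]
    - [0,0,0,0.0195,0,0,0]

```text
clock: 4.3
position: [481.7, -22.8, 57.0]
ee_rot: [0.772, -0.636, -0.0, 0.001]
contact_force: [-3.3, 0.8, 6.9]
gripper_width: 0.2
grasp_force: 3.2
```

>>> servo_tool:
  increments:
    - [0,0,0,0.001,0,0,0]
    - [0,0,0,0.002,0,0,0]
    - [0,0,0,0.002,0,0,0]

```text
clock: 4.68
position: [481.8, -22.8, 56.9]
ee_rot: [0.772, -0.636, -0.0, 0.001]
contact_force: [-8.2, 1.9, 20.9]
gripper_width: -0.2
grasp_force: 10.2
```

The stop was felt at z = 56.9 (level = 57) with 21 N. Lifting and crossing to the bar.

>>> servo_tool:
  increments:
    - [0,0,0,-0.015,0,0,0]
    - [0,0,0,-0.03,0,0,0]
    - [0,0.04,-0.004,-0.03,0,0,0]
    - [0,0.09,-0.009,-0.03,0,0,0]
    - [0,0.127,-0.013,-0.03,0,0,0]
    - [0,0.127,-0.013,-0.03,0,0,0]
    - [0,0.127,-0.013,-0.025,0,0,0]
    - [0,0.127,-0.013,-0.025,0,0,0]

```text
clock: 5.68
position: [518.8, -143.9, 79.2]
ee_rot: [0.772, -0.636, -0.001, 0.0]
contact_force: [0.4, -0.4, 0.1]
gripper_width: 0.1
grasp_force: 0.0
```

```bash
python3 - <<'E'
from h import *
im,C=cam('wrist'); sd,_=cam('side'); sc,_=cam('scene')
f=lambda c,k:cv2.resize(c,None,fx=k,fy=k)[:284]
cv2.imwrite('pics/m3.png',np.hstack([im['color'][100:384,150:400],f(sd['color'][150:250,190:320],2.84),f(sc['color'][150:221,220:300],4)[:,:180]])[:,:,::-1])
E
```

```text
(no output)
```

View pics/m3.png

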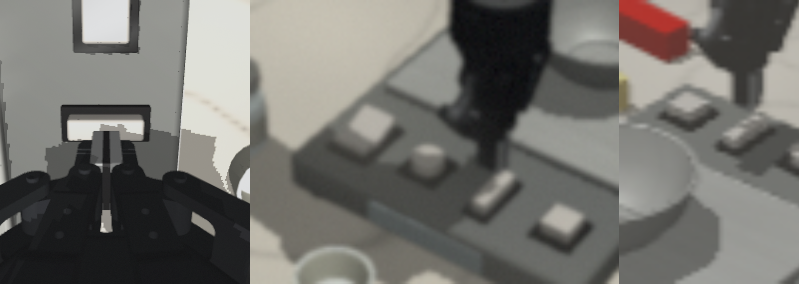

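The side crop shows the rocker now rising on the platform side, so it is on. The tips are over the bar at wrist crop (106,140), with the bar spanning 66–145. Pressing the bar to z = 55.

>>> servo_tool:
  increments:
    - [0,0,0,0.01,0,0,0]
    - [0,0,0,0.016,0,0,0]
    - [0,0,0,0.019,0,0,0]
    - [0,0,0,0.022,0,0,0]
    - [0,0,0,0.024,0,0,0]
    - [0,0,0,0.025,0,0,0]
    - [0,0,0,0.026,0,0,0]
    - [0,0,0,0.026,0,0,0]

```text
clock: 6.82
position: [519.1, -144.8, 55.0]
ee_rot: [0.772, -0.636, -0.0, 0.0]
contact_force: [-3.8, 2.1, 8.4]
gripper_width: -0.1
grasp_force: 4.5
```

>>> servo_tool:
  increments:
    - [0,0,0,0.001,0,0,0]
    - [0,0,0,0.001,0,0,0]
    - [0,0,0,-0.015,0,0,0]
    - [0,0,0,-0.03,0,0,0]
    - [0,-0.03,-0.001,-0.03,0,0,0]
    - [0,-0.063,-0.003,-0.03,0,0,0]
    - [0,-0.063,-0.003,-0.025,0,0,0]
    - [0,-0.063,-0.003,-0.025,0,0,0]

```text
clock: 7.82
position: [510.4, -82.5, 78.6]
ee_rot: [0.772, -0.636, -0.0, 0.0]
contact_force: [0.3, -0.2, 0.6]
gripper_width: 0.1
grasp_force: 0.0
```

```bash
python3 - <<'E'
from h import *
im,C=cam('wrist'); sd,_=cam('side'); sc,_=cam('scene')
f=lambda c,k:cv2.resize(c,None,fx=k,fy=k)[:284]
cv2.imwrite('pics/m4.png',np.hstack([im['color'][100:384,150:400],f(sd['color'][150:250,190:320],2.84),f(sc['color'][150:221,220:300],4)[:,:180]])[:,:,::-1])
E
```

```text
(no output)
```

View pics/m4.png

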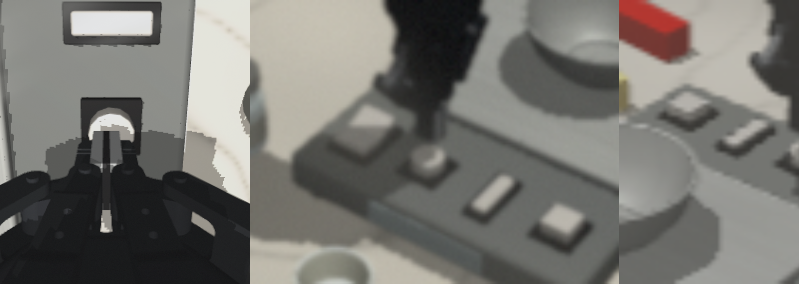

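The bar now sits low at (495,195), beside the taller square key. The tips are centred on the round key at wrist crop (107,140). Now pressing and holding it.

>>> servo_tool:
  increments:
    - [0,0,0,0.01,0,0,0]
    - [0,0,0,0.016,0,0,0]
    - [0,0,0,0.022,0,0,0]
    - [0,0,0,0.025,0,0,0]
    - [0,0,0,0.026,0,0,0]
    - [0,0,0,0.026,0,0,0]
    - [0,0,0,0.026,0,0,0]
    - [0,0,0,0.026,0,0,0]
    - [0,0,0,0.026,0,0,0]
    - [0,0,0,0.026,0,0,0]
    - [0,0,0,0.026,0,0,0]
    - [0,0,0,0.026,0,0,0]

```text
clock: 9.48
position: [510.0, -82.7, 54.8]
ee_rot: [0.772, -0.636, 0.0, 0.001]
contact_force: [-5.6, -0.1, 16.2]
gripper_width: 0.2
grasp_force: 8.1
```

>>> servo_tool:
  increments:
    - [0,0,0,-0.02,0,0,0]
    - [0,0,0,-0.06,0,0,0]
    - [0,0,0,-0.11,0,0,0]
    - [0,0,0,-0.15,0,0,0]
    - [0,0,0,-0.15,0,0,0]
    - [0,0,0,-0.15,0,0,0]

```text
clock: 10.22
position: [509.7, -82.2, 202.0]
ee_rot: [0.772, -0.636, -0.001, 0.0]
contact_force: [-0.2, -1.2, -1.0]
gripper_width: 0.1
grasp_force: 0.0
```

```bash
python3 - <<'E'
from h import *
im,C=cam('wrist'); sd,_=cam('side')
f=lambda c,k:cv2.resize(c,None,fx=k,fy=k)[:284]
cv2.imwrite('pics/m5.png',np.hstack([im['color'][0:284,100:450],f(sd['color'][150:250,190:340],2.84)])[:,:,::-1])
E
```

```text
(no output)
```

View pics/m5.png

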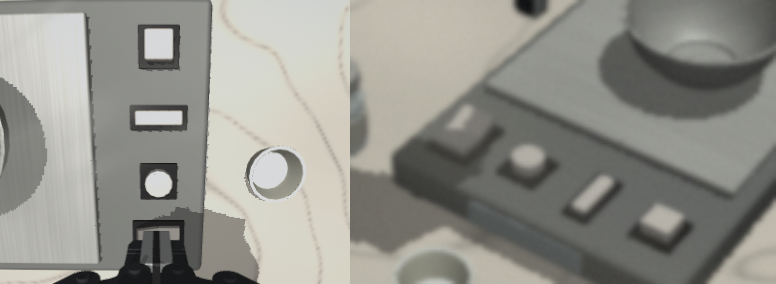

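The rocker is tipped over, with its platform end raised at (460,118). The bar is low at (595,195), the round key is up again at (528,160), the square key is untouched and the ramekin and bowl have not moved. Handing in.

```bash
python3 -c "
from bench import arm
print(arm.job_done())"
```

```text
the job is handed in; nothing more can be done
None
```

The job is handed in, done in the order asked: rocker tipped fully on, bar key pushed fully home, then the round key held fully down for about a second and released; the square key and loose items were left alone.

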